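# Index the decorating turntable on by one hole

### The job

Bring the next side of the clay form round: press the spring plunger of the indexing turntable down with the fingertips to free its pin, and push the table counter-clockwise (seen from above) to the very next hole, so that the plunger springs fully back up there and locks it. Do not turn the table backwards or on towards the hole after that; do not touch the clay form, and leave everything else where it stands. Nothing is to be gripped or lifted, and the hand is clear of everything at the end.

Things in the scene. Friction and masses are not known exactly. Their poses are not given: they have to be found in the camera images.
- base: fixed foot and index plate of the turntable. Origin on the bench under the table's turning axis, z up. The plate is a level aluminium disc, 155 mm radius, top 60 mm above the bench, 8 mm thick, with 12 holes (12 mm wide, 30 degrees = 0.524 rad apart) on a circle of 140 mm radius. At the start the plunger lies in its -x direction, give or take 0.01 rad
- turntable (a joint): turning angle of the table on its vertical axis, rad, 0 at the starting hole, growing counter-clockwise seen from above; the next hole is at 0.524. About 0.03 rad of play in a hole; the table needs 0.25 N m to turn (1.5 N at the plunger, about 3 N while the pin rides on the plate) and stays where it is left
- plunger (a joint): how far the plunger is pressed down, m: 0 = fully up with the pin in a hole, 0.015 = bottom stop. A spring pushes it up, 5 N at the top, 10 N at the bottom. Between 0 and about 0.009 the pin is in the hole and blocks the table; beyond it the pin is below the plate and the table is free. Let go between holes, the pin rides on the plate's underside (about 0.009) and springs up by itself into the next hole it comes to, which stops the table hard
- hub (a point): centre of the turntable's top face, on the turning axis: a steel disc of 115 mm radius, top 82 mm above the bench
- plunger_head (a point): centre of the top of the plunger's head, a flat steel disc 36 mm across on a vertical shaft, 106 mm above the bench when up; at 170 mm from the turning axis at the end of a dark arm that sticks out from the disc over the index plate; it moves with the table. The shaft passes outside the plate's rim and hooks back under it; the pin comes up through the plate's hole from below, 30 mm nearer the axis
- lug_top (a point): centre of the top of the push lug, an upright dark steel plate on the arm just ahead (counter-clockwise) of the plunger: 8 mm thick along the turning direction, 36 mm wide radially, top 142 mm above the bench. Its flat face is 24 mm from the plunger's axis (this point 28 mm). A finger on or over the plunger's head can push it ahead to turn the table; the rubbing of a fingertip pressing the head turns it too
- form_foot (a point): middle of the underside of the clay form, about on the turning axis, 82 mm above the bench
- clay_form: grey two-lobed clay form standing loose in the middle of the turntable, 120 mm long, 84 mm wide, 61 mm high, 0.55 kg; origin at its underside. Not to be touched
- cup: pale green cup, 76 mm across, 90 mm high, loose on the bench near the turntable; leave it alone. Origin at its underside
- brush: brush, 170 mm long, lying loose on the bench near the turntable; leave it alone
- brick: small terracotta brick, 100 x 65 x 35 mm, loose beyond the turntable; leave it alone. Origin at its underside
- bowl: steel bowl, 150 mm across, 45 mm high, loose at the left; leave it alone. Origin at its underside
- tub: white lidded tub, 90 mm across, 65 mm high, loose at the right; leave it alone. Origin at its underside
- brush_pot: terracotta pot with upright brushes, 72 mm across, 220 mm high, loose at the right; leave it alone. Origin at its underside

How it is judged:
By the outcome, as a careful person would: the job done as asked, in the order asked, and still so for the second after the job is handed in, with the robot touching nothing.
It also fails if it takes over 40 s, if anything falls off the work surface, if the arm or the gripper's body presses on something with over 40 N, if the wrist force passes 120 N, or if a joint passes its speed limit or range.

### The arm

A 6-joint arm with a two-finger parallel gripper is mounted at the origin on the work surface. World frame = base frame: x ahead of the robot, y to its left, z up, the work surface at z = 0. Lengths are in m, angles in rad, forces in N, time in s.
With the tool pointing down it reaches from about 0.35 to 0.775 m from the base axis. Payload 7.3 kg.
Tool frame: the origin (TCP) lies on the centre line of the jaws, within the pads' length; the fingertips stand 25 mm ahead of it and the grasp point (between the pads) lies 6 mm ahead of it; z points along the fingers, y is the line along which they close (so a half turn about z gives the same grasp; the last joint's range is limited). The gripper opens to 92 mm and grips with 3 to 60 N. Pads are 19 mm wide; open, the fingers measure 130 mm over their backs; the gripper's body (75 mm by 190 mm) begins 47 mm behind the grasp point.
Start: joints at [1.002, 0.342, 1.524, -0, 1.275, -0.146], TCP at [0.215, 0.479, 0.252] pointing down, gripper open.
Joint ranges: [-2.53, 2.53], [-0.77, 2.02], [0.04, 2.7], [-1, 4.14], [0.28, 2.66], [-3.11, 3.11]. Speed limits (rad/s): [2.57, 2.57, 3.14, 3.14, 3.14, 3.14].

### API

Orientations are given as [roll, pitch, yaw] about the fixed x, y, z axes, in that order (R = Rz(yaw) Ry(pitch) Rx(roll)).
In Python, from cell import status, read_camera, camera_info, ticket, models gives the robot as it stands.
- The arm moves only by the tool send_rows, never from a script. Its argument "plan" is a list of rows, each an object with "offset": the shift along the tool's x, y, z in mm, a list of three; "yaw": the turn about the tool's z in rad. In form: [{"offset": [dx, dy, dz], "yaw": yaw}, ...]. A call has 1 to 20 rows; each row shifts and turns the commanded pose from where the row before left it, along the tool's axes as they then stand; what a row does not reach is not made up. A row lasts 1/10 s, in which the tool goes at most 50 mm and 8.59 degrees, less where a joint would pass 70% of its speed; a pose out of reach is approached as far as the arm can. A call is refused whole if a number of a shift passes 50 or a number of a turn 0.15, either way. A call with a gripper value outside its range is refused whole. "hand" is the closure, from 0 (fully open) to 1 (shut), set as the call begins (left out, the last holds). The fingers move at their own pace and stop on an object; "squeeze" is the grip in N (left out, the last holds). Time passes only in rows, so rows that do not move let the fingers close. It gives the time, the measured TCP pose, the force, the opening and the grip force at its end, in the units of the state.
- status.observe(): the state, without advancing time (a new reading comes with each control period).
- read_camera(name): name is "scene" or "side" or "wrist"; returns the picture (384x512x3 uint8, red, green, blue); there is no depth.
- camera_info(name): a dict with "vfov" (degrees; the focal length in pixels is half the picture's height over the tangent of half this angle, whatever the lens; pixels are square), "cx", "cy" (the principal point, pixels), "distortion" ([k1, k2, p1, p2, k3] as OpenCV has them; the pictures are not rectified), "origin" and "attitude" of the camera in the world. Camera axes: x right, y down, z forward; pixel columns grow to the right and rows downward; lengths in m; the calibration is good to about 2 mm. A picture is of the moment at which its call begins: read the wrist's pose just before it. camera_info takes no time and is no camera call; for the wrist camera it gives the pose at the moment of the call.
- ticket.hand_in(): hands the job in; it is judged then, once.
Trained networks look in the newest picture that a camera, given by its name, has taken for a name from the list of things; names that differ only in an ending like _2 or _b are one class to them, and where a whole thing is asked for, a point or a joint stands for the part that bears it (a point fixed in the world has none). Each returns a list of dicts, best first, with "conf" (0 to 1); they miss things now and then, are a little off and sometimes report something else, mostly with a low value. They report only what shows in the picture. A call takes as long as a camera call.
- models.regions_of(camera, label): "mask" (384x512 bool, what is visible of it) and "extent" ([left, top, right, bottom] in pixels, round what is visible of it).
The state is a dict: "time": time; "qpos": joint angles; "qvel": joint speeds; "joint_efforts": joint torques, N m; "tool_pos": TCP position; "tool_rot": TCP orientation; "contact_force": force on the tool from outside, world axes, zero at the start; "torque": the same for the moment, N m; "opening": finger opening in m; "grip_force": force on a finger pad.
Only numpy, scipy, OpenCV 4.12 (cv2) and the standard library are available. Lean on these libraries where they do the work, as an engineer would, in place of code of your own. Each camera call takes 0.05 s, during which the arm holds its last target. There are 200 camera calls.

## Working session

There is one attempt and no reset: what is moved stays moved. The work goes in short steps, Python scripts to look and compute and a tool call to move; the robot and the scene stay as the last step left them, time stands still between calls to the robot, and variables do not carry over. Pictures are saved under pics/ and viewed, at most 10 in all, crops included, and the job is handed in when it is done.

Besides the shell and the picture viewer there is one more tool, called after "Emit:" as name(argument=value, ...), one argument or row to a line, values as JSON. send_rows: Moves the arm, as the interface text tells. Its arguments: {"type":"object","properties":{"plan":{"type":"array"},"hand":{"type":"number"},"squeeze":{"type":"number"}},"required":["plan"]}

```bash
mkdir -p pics
cat > h.py <<'E'
import numpy as np,cv2
from cell import status,read_camera,camera_info,ticket,models
from scipy.spatial.transform import Rotation as R
def K(ci):
    f=192/np.tan(np.radians(ci['vfov'])/2); return np.array([[f,0,ci['cx']],[0,f,ci['cy']],[0,0,1.]])
def rot(a):
    a=np.array(a,float); return a if a.shape==(3,3) else R.from_euler('xyz',a).as_matrix()
def px2z(ci,uv,z):
    n=cv2.undistortPoints(np.array([[uv]],float),K(ci),np.array(ci['distortion'],float))[0,0]
    d=rot(ci['attitude'])@[n[0],n[1],1]; o=np.array(ci['origin']); return o+d*(z-o[2])/d[2]
def proj(ci,P):
    A=rot(ci['attitude']).T; p=(np.array(P)-ci['origin'])@A.T
    return cv2.projectPoints(p.reshape(-1,1,3),np.zeros(3),np.zeros(3),K(ci),np.array(ci['distortion'],float))[0][:,0]
def save(n,im): cv2.imwrite('pics/'+n+'.png',cv2.cvtColor(im,cv2.COLOR_RGB2BGR))
E
python3 - <<'E'
from h import *
s=status.observe();print(s)
ims=[]
H={'plunger_head':.106,'lug_top':.142,'hub':.082,'base':.06,'clay_form':.1,'cup':.09,'brush':.01}
for c in('scene','side','wrist'):
    ci=camera_info(c);print(c,ci)
    im=read_camera(c);save(c,im)
    for l in H:
        for r in models.regions_of(c,l)[:2]:
            ys,xs=np.nonzero(r['mask']);m=(xs.mean(),ys.mean())
            print(c,l,round(r['conf'],2),r['extent'],np.round(m,1),np.round(px2z(ci,m,H[l]),3))
E
```

```text
{'time': 0.0, 'qpos': array([ 1.00200171e+00,  3.42687544e-01,  1.52502246e+00,  3.39918998e-05,
        1.27540123e+00, -1.46002060e-01]), 'qvel': array([ 2.36276001e-04,  7.11661700e-04, -1.39447815e-03, -9.37879955e-04,
       -6.85043117e-05,  8.95561253e-04]), 'joint_efforts': array([-1.43392241e-03, -4.31238091e+01, -2.44223768e+01,  7.16203311e-02,
        5.58321574e-02, -1.08265901e-04]), 'tool_pos': array([0.21518141, 0.47846778, 0.2510613 ]), 'tool_rot': array([-3.14009496e+00, -2.53086942e-04,  2.71878998e+00]), 'contact_force': array([ 0.27637909, -0.88866859, -0.34435226]), 'torque': array([-0.02069925,  0.01578669,  0.02500592]), 'grip_force': 0.0, 'opening': 0.09151054832132685}
scene {'vfov': 45.20956242285861, 'cx': 258.44006873461973, 'cy': 196.74969542491743, 'distortion': array([0.04831304, 0.        , 0.        , 0.        , 0.        ]), 'origin': array([ 1.48920916, -0.58288238,  1.03531372]), 'attitude': array([-2.28352494, -0.01806938,  1.02154337])}
scene plunger_head 0.6 [216.2, 180.6, 226.7, 186.8] [219.6 181.4] [ 0.454 -0.075  0.106]
scene lug_top 0.59 [
[... 774 characters left out ...]
_top 0.71 [225.4, 193.6, 301.6, 239.2] [265.3 218.1] [ 0.539 -0.147  0.142]
side hub 0.73 [226.2, 194.8, 300.4, 241.7] [265.3 218.4] [ 0.574 -0.087  0.082]
side clay_form 0.87 [252.1, 195.2, 289.0, 216.3] [269.1 204.9] [ 0.615 -0.046  0.1  ]
side cup 0.67 [199.9, 188.5, 216.0, 215.3] [209.7 202.1] [0.435 0.094 0.09 ]
side brush 0.97 [263.2, 268.3, 314.7, 282.7] [292.2 276.5] [ 0.542 -0.32   0.01 ]
wrist {'vfov': 64.53487619610729, 'cx': 260.10596435195464, 'cy': 190.9276851062386, 'distortion': array([-0.07945542,  0.        ,  0.        ,  0.        ,  0.        ]), 'origin': array([0.13927282, 0.51148125, 0.38342279]), 'attitude': array([ 2.83437564e+00, -8.53255876e-04,  1.14778269e+00])}
```

Run:
```python
import cv2,numpy as np
a=cv2.imread('pics/scene.png')[150:290,130:330];b=cv2.imread('pics/side.png')[160:300,170:370]
cv2.imwrite('pics/both.png',np.hstack([cv2.resize(x,None,fx=2,fy=2,interpolation=3) for x in(a,b)]))
for n,r in(('scene',a),('side',b)): cv2.imwrite(f'pics/{n}4.png',cv2.resize(r,None,fx=4,fy=4,interpolation=2))
```

```text
(no output)
```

View pics/scene4.png

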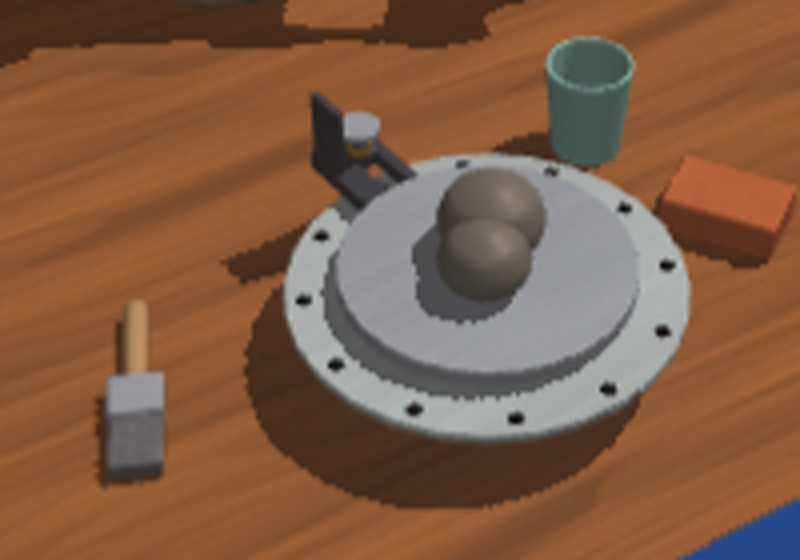

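View pics/side4.png

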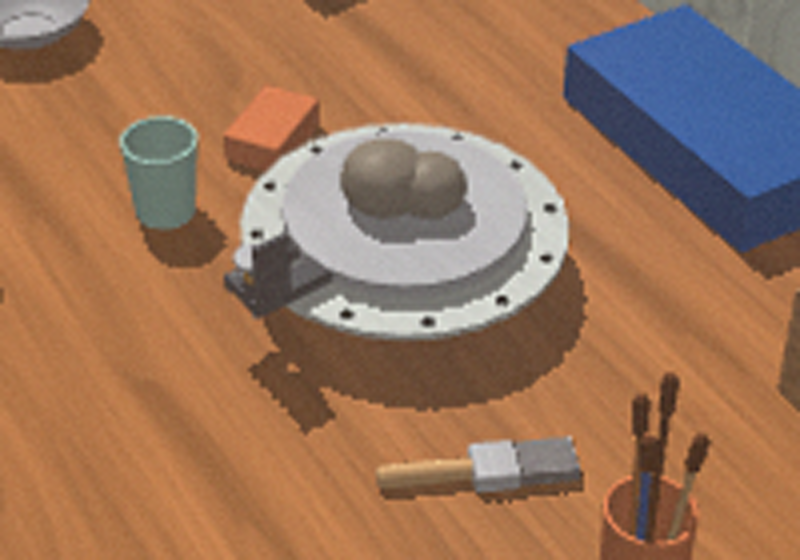

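The scene view has the plunger head at about (220,182), with the lug to its left and the cup behind it. In the side view the head is half hidden by the lug. I'll fit the axis and angle from the plate's holes in both views, then check that against the head.

Run:
```python
from h import *
from scipy.optimize import least_squares
S=np.array([(462,164),(551,171),(624,208),(667,265),(662,331),(608,389),(516,418),(414,410),(336,365),(303,300),(321,236)])/4+[130-.4,150-.4]
D=np.array([(257,234),(269,186),(316,149),(382,130),(457,136),(515,165),(550,208),(546,258),(502,300),(428,322),(346,314)])/4+[170-.4,160-.4]
cs,cd=camera_info('scene'),camera_info('side')
for n,c,P in(('scene',cs,S),('side',cd,D)):
    W=np.array([px2z(c,p,.06)[:2] for p in P])
    def res(v):
        r=W-v[:2];a=np.arctan2(r[:,1],r[:,0])-v[2]
        k=np.round(a/(np.pi/6))*np.pi/6+v[2]
        return (r-.14*np.c_[np.cos(k),np.sin(k)]).ravel()
    b=min((least_squares(res,[.62,-.06,t]) for t in np.linspace(-.25,.25,6)),key=lambda x:x.cost)
    print(n,b.x,np.sqrt(2*b.cost/len(W)))
h=px2z(cs,(361/4+129.6,128/4+149.6),.106);print('head',h)
for e in((313,95),(338,124)):print('lug end',px2z(cs,np.array(e)/4+[129.6,149.6],.142))
for e in((253,246),(289,234)):print('lug end side',px2z(cd,np.array(e)/4+[169.6,159.6],.142))
for u in((603,65),):print('cup',px2z(cs,np.array(u)/4+[129.6,149.6],.09))
print('cupS',px2z(cd,np.array((160,137))/4+[169.6,159.6],.09))
```

```text
scene [ 0.6180819  -0.05424741 -0.3913408 ] 0.000819089782758319
side [ 0.61562544 -0.05659688 -0.39195961] 0.001592084569840653
head [ 0.45541725 -0.07502154  0.106     ]
lug end [ 0.44024474 -0.10790828  0.142     ]
lug end [ 0.48226809 -0.10766755  0.142     ]
lug end side [ 0.43429919 -0.10477451  0.142     ]
lug end side [ 0.46856565 -0.10626919  0.142     ]
cup [0.46555413 0.15112489 0.09      ]
cupS [0.45679534 0.14120921 0.09      ]
```

The two views agree: axis at about (0.617, -0.0555) and plunger direction at φ≈3.274 rad, so the head is near (0.449, -0.078). I'll move above it, close the fingers and look with the wrist camera.

Emit:
send_rows(
  plan=[
    {"offset": [-27.5, -25.5, 0], "yaw": 0},
    {"offset": [-27.5, -25.5, 0], "yaw": 0},
    {"offset": [-27.5, -25.5, 0], "yaw": 0},
    {"offset": [-27.5, -25.5, 0], "yaw": 0},
    {"offset": [-27.5, -25.5, 0], "yaw": 0},
    {"offset": [-27.5, -25.5, 0], "yaw": 0},
    {"offset": [-27.5, -25.5, 0], "yaw": 0},
    {"offset": [-27.5, -25.5, 0], "yaw": 0},
    {"offset": [-27.5, -25.5, 0], "yaw": 0},
    {"offset": [-27.5, -25.5, 0], "yaw": 0},
    {"offset": [-27.5, -25.5, 0], "yaw": 0},
    {"offset": [-27.5, -25.5, 0], "yaw": 0},
    {"offset": [-27.5, -25.5, 0], "yaw": 0},
    {"offset": [-27.5, -25.5, 0], "yaw": 0},
    {"offset": [-27.5, -25.5, 0], "yaw": 0},
    {"offset": [-27.5, -25.5, 0], "yaw": 0},
  ],
  hand=1,
  squeeze=10,
)

```text
time: 2.8
tool_pos: [0.4496, -0.0754, 0.2519]
tool_rot: [3.141, 0.0, 2.718]
contact_force: [-0.1, 0.6, -0.0]
opening: 0.0003
grip_force: 0.0
```

Emit:
send_rows(
  plan=[
    {"offset": [0, 0, 0], "yaw": 0.127},
    {"offset": [0, 0, 0], "yaw": 0.127},
    {"offset": [0, 0, 0], "yaw": 0.127},
    {"offset": [0, 0, 0], "yaw": 0.127},
    {"offset": [0, 0, 0], "yaw": 0.127},
    {"offset": [0, 0, 0], "yaw": 0.127},
    {"offset": [0, 0, 0], "yaw": 0.127},
    {"offset": [0, 0, 0], "yaw": 0.127},
    {"offset": [0, 0, 0], "yaw": 0},
  ],
)

```text
time: 3.7
tool_pos: [0.4493, -0.0738, 0.2518]
tool_rot: [3.141, -0.0, 1.702]
contact_force: [0.2, 0.1, 0.1]
opening: 0.0002
grip_force: 0.0
```

Run:
```python
from h import *
s=status.observe();print(s['time'],s['tool_pos'],s['tool_rot'],s['opening'],s['contact_force'])
ci=camera_info('wrist');im=read_camera('wrist')
for l,z in(('plunger_head',.106),('lug_top',.142),('plunger',.106)):
    for r in models.regions_of('wrist',l)[:1]:
        ys,xs=np.nonzero(r['mask']);print(l,r['conf'],r['extent'],xs.mean(),ys.mean(),px2z(ci,(xs.mean(),ys.mean()),z))
P=[]
for ph in(3.274,):
    u=np.array([np.cos(ph),np.sin(ph)]);t=np.array([-u[1],u[0]]);c=np.array([.617,-.0555])+.17*u
    P=[[*c,.106],[*(c+.018*t),.106],[*(c-.018*t),.106],[*(c+.018*u),.106],[*(c-.018*u),.106],[*(c+.024*t+.018*u),.142],[*(c+.024*t-.018*u),.142]]
print(proj(ci,P).round(1).tolist(), P[0])
im2=im.copy()
for p in proj(ci,P): cv2.circle(im2,(int(p[0]+.5),int(p[1]+.5)),1,(255,0,0),-1)
save('w1',cv2.resize(im2,(800,600)))
```

```text
3.7 [ 0.4492746  -0.07382087  0.25177053] [ 3.14136372e+00 -1.97147249e-06  1.70172096e+00] 0.0002168932186996136 [0.17540755 0.06990913 0.1404896 ]
plunger_head 0.86 [241.9, 167.3, 290.8, 202.0] 260.0487106017192 184.7717287488061 [ 0.44812825 -0.07431465  0.106     ]
lug_top 0.64 [240.8, 65.8, 511.7, 275.1] 389.9173683850209 168.77565550763333 [ 0.55136722 -0.03606739  0.142     ]
plunger 0.8 [240.4, 167.7, 290.2, 204.4] 259.962511715089 184.77319587628867 [ 0.44804716 -0.07432677  0.106     ]
[[259.9, 188.4], [260.0, 206.1], [259.9, 170.1], [241.1, 188.5], [278.8, 188.4], [239.2, 227.2], [280.7, 227.1]] [np.float64(0.4484880190912416), np.float64(-0.07794353559950529), 0.106]
```

View pics/w1.png

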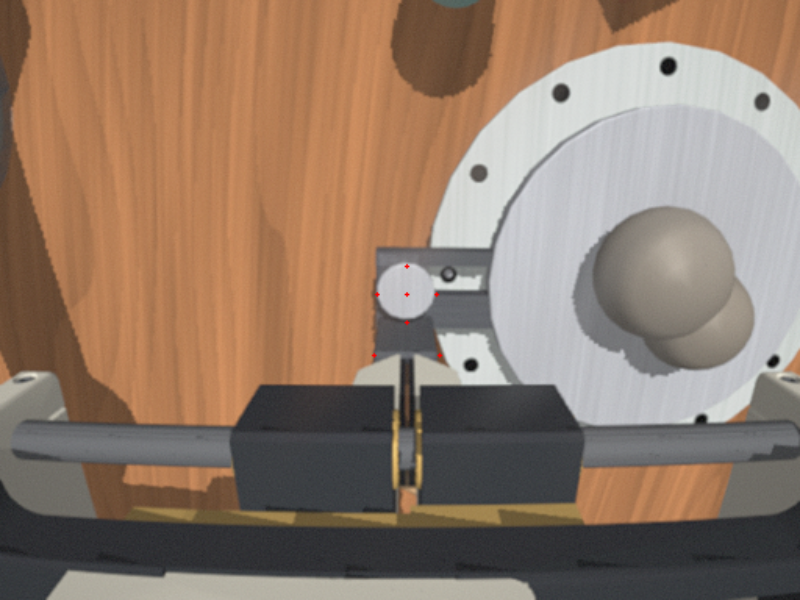

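The head disc shows at about (260,186) px, within 2 mm of the prediction, and its nearest neighbour is the lug just below it in the picture. The fingertips go about 5 mm towards the lug from the head's centre, then down to just above the head.

Emit:
send_rows(
  plan=[
    {"offset": [-7.5, -1, 0], "yaw": 0},
    {"offset": [0, 0, 25], "yaw": 0},
    {"offset": [0, 0, 30], "yaw": 0},
    {"offset": [0, 0, 30], "yaw": 0},
    {"offset": [0, 0, 20], "yaw": 0},
    {"offset": [0, 0, 8], "yaw": 0},
    {"offset": [0, 0, 0], "yaw": 0},
    {"offset": [0, 0, 0], "yaw": 0},
  ],
)

```text
time: 4.7
tool_pos: [0.4498, -0.0818, 0.1395]
tool_rot: [3.14, 0.001, 1.703]
contact_force: [-0.4, -0.6, 0.8]
opening: 0.0003
grip_force: 0.0
```

Run:
```python
from h import *
s=status.observe();print(s['time'],s['tool_pos'],s['contact_force'])
a=read_camera('scene')[150:250,160:300];b=read_camera('side')[160:260,170:310]
save('p2',np.hstack([cv2.resize(x,(400,286),interpolation=2) for x in(a,b)]))
```

```text
4.7 [ 0.44983441 -0.08175698  0.1395051 ] [-0.41429701 -0.57591296  0.79778373]
```

View pics/p2.png

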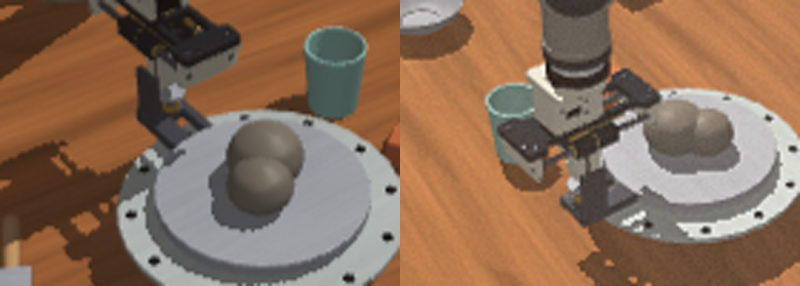

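The fingertips stand just over the head beside the lug, clear of the form and the cup. Next I'll press in two steps and check the force.

Emit:
send_rows(
  plan=[
    {"offset": [0, 0, 5], "yaw": 0},
    {"offset": [0, 0, 5], "yaw": 0},
    {"offset": [0, 0, 4], "yaw": 0},
    {"offset": [0, 0, 0], "yaw": 0},
  ],
)

```text
time: 5.2
tool_pos: [0.4498, -0.0816, 0.1248]
tool_rot: [3.14, 0.001, 1.703]
contact_force: [0.6, -0.4, 6.1]
opening: 0.0006
grip_force: 3.3
```

Emit:
send_rows(
  plan=[
    {"offset": [0, 0, 3], "yaw": 0},
    {"offset": [0, 0, 3], "yaw": 0},
    {"offset": [0, 0, 1], "yaw": 0},
    {"offset": [0, 0, 0], "yaw": 0},
    {"offset": [0, 0, 0], "yaw": 0},
  ],
)

```text
time: 5.7
tool_pos: [0.4498, -0.0816, 0.1183]
tool_rot: [3.14, 0.001, 1.703]
contact_force: [-0.8, -0.4, 8.3]
opening: 0.0004
grip_force: 4.2
```

Emit:
send_rows(
  plan=[
    {"offset": [0, 0, 1], "yaw": 0},
    {"offset": [-3, 0, 0], "yaw": -0.018},
    {"offset": [-5, 0.1, 0], "yaw": -0.03},
    {"offset": [-5, 0.1, 0], "yaw": -0.03},
    {"offset": [-5, 0.1, 0], "yaw": -0.03},
    {"offset": [-5, 0.1, 0], "yaw": -0.03},
    {"offset": [0, 0, 0], "yaw": 0},
  ],
)

```text
time: 6.4
tool_pos: [0.4551, -0.1048, 0.1176]
tool_rot: [3.139, 0.002, 1.841]
contact_force: [0.1, -1.0, 9.0]
opening: 0.0004
grip_force: 4.3
```

```bash
cat > look.py <<'E'
from h import *
import sys
n=sys.argv[1]
s=status.observe();p=s['tool_pos'];print(s['time'],p,s['contact_force'],s['tool_rot'])
d=p[:2]-[.617,-.0555];print('tcp polar',np.hypot(*d),np.arctan2(d[1],d[0])%(2*np.pi)-3.274)
a=read_camera('scene')[150:250,160:300];b=read_camera('side')[160:260,170:310]
save(n,np.hstack([cv2.resize(x,(400,286),interpolation=2) for x in(a,b)]))
E
python3 look.py p3
```

```text
6.4 [ 0.45514875 -0.10478976  0.11759711] [ 0.11379914 -0.95939997  9.00740093] [3.13895397e+00 2.15501398e-03 1.84138629e+00]
tcp polar 0.16919014962763065 0.16320696839196858
```

View pics/p3.png

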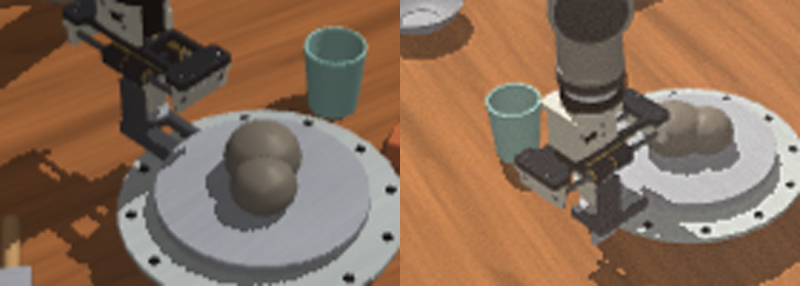

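The lug and arm have turned with the fingers, so the pin is free. I'll go on pressed to mid-way, then lift to about 6 mm above the head's top so the rest is pushed by the lug alone.

Emit:
send_rows(
  plan=[
    {"offset": [-5, 0.1, 0], "yaw": -0.03},
    {"offset": [-5, 0.1, 0], "yaw": -0.03},
    {"offset": [-5, 0.1, 0], "yaw": -0.03},
    {"offset": [-5, 0.1, 0], "yaw": -0.03},
    {"offset": [0, 0, 0], "yaw": 0},
    {"offset": [0, 0, -4], "yaw": 0},
    {"offset": [0, 0, -7], "yaw": 0},
    {"offset": [0, 0, -8], "yaw": 0},
    {"offset": [0, 0, 0], "yaw": 0},
  ],
)

```text
time: 7.4
tool_pos: [0.4608, -0.1229, 0.1365]
tool_rot: [3.141, 0.001, 1.961]
contact_force: [-0.3, 0.2, -0.3]
opening: 0.0006
grip_force: 0.0
```

```bash
python3 look.py p4; python3 -c "
from h import *
a=cv2.imread('pics/scene.png')"
```

```text
7.4 [ 0.46077591 -0.1228593   0.13651258] [-0.29506973  0.15794173 -0.25429473] [3.14067835e+00 8.42313970e-04 1.96087276e+00]
tcp polar 0.17012713565846413 0.27467855563936183
```

View pics/p4.png

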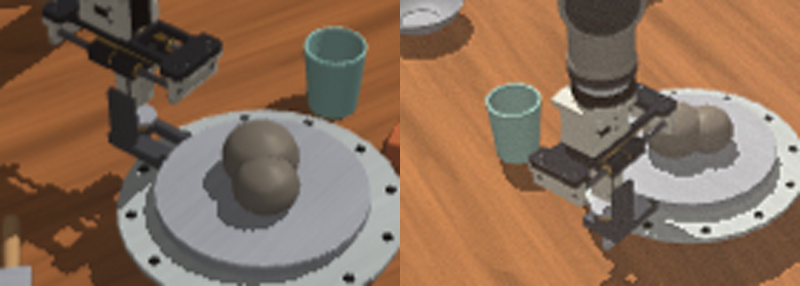

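The fingers are now above the head, the pin is riding on the plate and the contact force is zero. I'll push the lug in short steps towards the expected stop at a TCP angle of about 0.61.

Emit:
send_rows(
  plan=[
    {"offset": [-5, 0.1, 0], "yaw": -0.03},
    {"offset": [-5, 0.1, 0], "yaw": -0.03},
    {"offset": [-5, 0.1, 0], "yaw": -0.03},
    {"offset": [-5, 0.1, 0], "yaw": -0.03},
    {"offset": [-5, 0.1, 0], "yaw": -0.03},
    {"offset": [-5, 0.1, 0], "yaw": -0.03},
    {"offset": [-4, 0.1, 0], "yaw": -0.024},
    {"offset": [-3, 0, 0], "yaw": -0.018},
    {"offset": [-3, 0, 0], "yaw": -0.018},
    {"offset": [0, 0, 0], "yaw": 0},
  ],
)

```text
time: 8.5
tool_pos: [0.4802, -0.1577, 0.1354]
tool_rot: [-3.141, 0.0, 2.201]
contact_force: [-0.4, 0.2, -0.1]
opening: 0.0006
grip_force: 0.0
```

Emit:
send_rows(
  plan=[
    {"offset": [-1.5, 0, 0], "yaw": -0.009},
    {"offset": [-1.5, 0, 0], "yaw": -0.009},
    {"offset": [0, 0, 0], "yaw": 0},
  ],
)

```text
time: 8.8
tool_pos: [0.4818, -0.16, 0.1355]
tool_rot: [-3.141, -0.0, 2.219]
contact_force: [-0.5, 0.6, -1.9]
opening: 0.0006
grip_force: 0.7
```

```bash
python3 look.py p5
```

```text
8.8 [ 0.48182932 -0.16000603  0.13546774] [-0.47962399  0.57642075 -1.93634483] [-3.14146835e+00 -2.15961169e-04  2.21906893e+00]
tcp polar 0.17085849043470228 0.5257403895794281
```

View pics/p5.png

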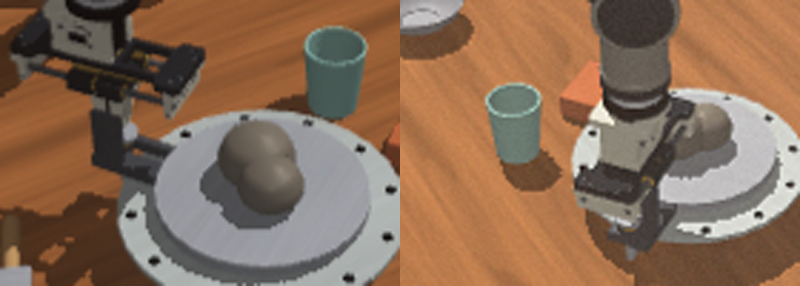

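The fingertip is now at the lug, still short of the stop. I'll continue in small steps.

Emit:
send_rows(
  plan=[
    {"offset": [-2, 0, 0], "yaw": -0.012},
    {"offset": [-2, 0, 0], "yaw": -0.012},
    {"offset": [-2, 0, 0], "yaw": -0.012},
  ],
)

```text
time: 9.2
tool_pos: [0.4859, -0.1651, 0.1358]
tool_rot: [3.141, 0.001, 2.256]
contact_force: [-2.2, 2.5, -0.2]
opening: 0.0006
grip_force: 1.7
```

Emit:
send_rows(
  plan=[
    {"offset": [-2, 0, 0], "yaw": -0.012},
    {"offset": [-1, 0, 0], "yaw": -0.006},
    {"offset": [-1, 0, 0], "yaw": -0.006},
  ],
)

```text
time: 9.5
tool_pos: [0.4884, -0.1681, 0.1358]
tool_rot: [3.141, 0.001, 2.279]
contact_force: [-0.6, 2.1, -0.8]
opening: 0.0007
grip_force: 0.7
```

Emit:
send_rows(
  plan=[
    {"offset": [-1, 0, 0], "yaw": -0.006},
    {"offset": [-1, 0, 0], "yaw": -0.006},
  ],
)

```text
time: 9.7
tool_pos: [0.4896, -0.1694, 0.1358]
tool_rot: [3.141, 0.0, 2.291]
contact_force: [-0.6, 1.9, 0.2]
opening: 0.0004
grip_force: 0.7
```

Emit:
send_rows(
  plan=[
    {"offset": [-1, 0, 0], "yaw": -0.006},
    {"offset": [-1, 0, 0], "yaw": -0.006},
  ],
)

```text
time: 9.9
tool_pos: [0.4906, -0.1706, 0.1357]
tool_rot: [3.141, -0.001, 2.303]
contact_force: [-3.1, 3.8, 3.5]
opening: 0.0005
grip_force: 2.4
```

Emit:
send_rows(
  plan=[
    {"offset": [-1, 0, 0], "yaw": -0.006},
    {"offset": [0, 0, 0], "yaw": 0},
  ],
)

```text
time: 10.1
tool_pos: [0.4907, -0.1708, 0.1357]
tool_rot: [-3.141, -0.002, 2.309]
contact_force: [-3.1, 4.6, 4.6]
opening: 0.0006
grip_force: 2.9
```

```bash
python3 look.py p6
python3 - <<'E'
from h import *
from cell import *
# expected head pos for table 0.524 / .50, z up and riding
for c in('scene','side'):
    ci=camera_info(c);im=read_camera(c)
    r=models.regions_of(c,'plunger_head')
    for z in(.106,.097):
        for th in(.48,.524):
            ph=3.274+th;print(c,z,th,proj(ci,[[.617+.17*np.cos(ph),-.0555+.17*np.sin(ph),z]]).round(1))
    for x in r[:1]:print(c,x['conf'],x['extent'])
E
```

```text
10.1 [ 0.49073282 -0.17079722  0.13572435] [-3.06557632  4.56751852  4.64660254] [-3.14139176e+00 -2.31635104e-03  2.30916500e+00]
tcp polar 0.17098786141370295 0.6076098477271659
scene 0.106 0.48 [[200.8 193.5]]
scene 0.106 0.524 [[199.7 195. ]]
scene 0.097 0.48 [[201.  195.7]]
scene 0.097 0.524 [[199.9 197.2]]
side 0.106 0.48 [[251.  232.8]]
side 0.106 0.524 [[252.9 233.4]]
side 0.097 0.48 [[251.  234.8]]
side 0.097 0.524 [[253.  235.3]]
side 0.22 [228.8, 191.9, 311.0, 248.9]
```

View pics/p6.png

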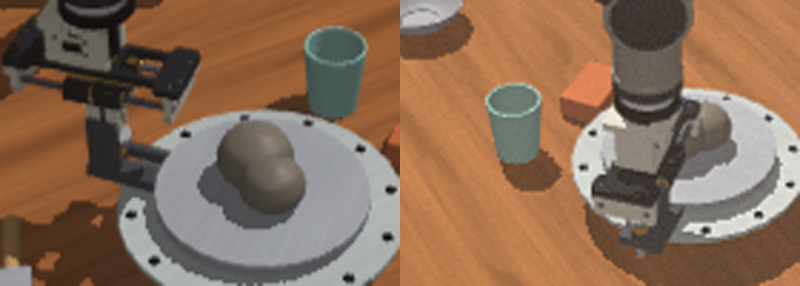

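The TCP halted at the expected angle with a rise in the tangential force, so the pin has dropped into the hole. First I'll raise a little so nothing rests on the head, then back off the lug and withdraw upwards.

Emit:
send_rows(
  plan=[
    {"offset": [0, 0, -3], "yaw": 0},
    {"offset": [0, 0, -3], "yaw": 0},
    {"offset": [0, 0, 0], "yaw": 0},
  ],
)

```text
time: 10.7
tool_pos: [0.4905, -0.1709, 0.1414]
tool_rot: [-3.141, -0.003, 2.309]
contact_force: [-4.0, 4.1, -0.7]
opening: 0.0007
grip_force: 3.2
```

Emit:
send_rows(
  plan=[
    {"offset": [2, 0, 0], "yaw": 0},
    {"offset": [2, 0, 0], "yaw": 0},
    {"offset": [2, 0, -10], "yaw": 0},
    {"offset": [0, 0, -30], "yaw": 0},
    {"offset": [0, 0, -40], "yaw": 0},
    {"offset": [0, 0, -40], "yaw": 0},
    {"offset": [35, 0, 0], "yaw": 0},
    {"offset": [40, 0, 0], "yaw": 0},
    {"offset": [40, 0, 0], "yaw": 0},
    {"offset": [0, 0, 0], "yaw": 0},
  ],
)

```text
time: 11.7
tool_pos: [0.4074, -0.0795, 0.2629]
tool_rot: [3.141, 0.0, 2.311]
contact_force: [-0.3, 0.6, -0.4]
opening: 0.0005
grip_force: 0.0
```

```bash
python3 look.py p7
python3 - <<'E'
from h import *
ims=[]
for c,(y,x) in(('scene',(150,130)),('side',(170,200))):
    ci=camera_info(c);im=read_camera(c)
    for z in(.106,.097):
        ph=3.274+.524;u=np.array([np.cos(ph),np.sin(ph)]);print(c,z,proj(ci,[[*([.617,-.0555]+.17*u),z]]).round(1))
    for r in models.regions_of(c,'plunger_head')[:1]:
        ys,xs=np.nonzero(r['mask']);print(r['conf'],r['extent'],xs.mean(),ys.mean())
    ims.append(cv2.resize(im[y:y+100,x:x+100],(400,400),interpolation=2))
save('p8',np.hstack(ims))
E
```

```text
11.7 [ 0.40739844 -0.07947332  0.26288032] [-0.34920664  0.5529588  -0.40348407] [3.14097277e+00 1.49040586e-04 2.31084565e+00]
tcp polar 0.2109680872374994 -0.018526528058358416
scene 0.106 [[199.7 195. ]]
scene 0.097 [[199.9 197.2]]
side 0.106 [[252.9 233.4]]
side 0.097 [[253.  235.3]]
0.61 [250.3, 230.5, 261.2, 252.6] 253.8125 235.475
```

View pics/p8.png

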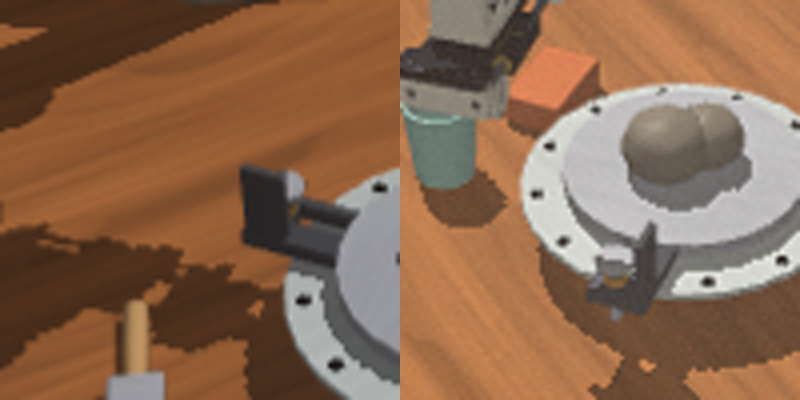

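The side view shows the head's top at about (254.2, 232.7), which matches the fully-up prediction of row 233.4 and not the riding one at 235.3. It sits at the next hole, the hand is clear, and the form, cup and brick stand where they did.

```bash
python3 -c "
from cell import ticket
print(ticket.hand_in())"
```

```text
the job is handed in; nothing more can be done
None
```

I turned the table counter-clockwise to the next hole, where it came to a hard stop; the last side-camera picture shows the plunger fully up and the hand clear. I handed the job in at about 12 s on the robot's clock, but the hand-in returned no verdict.

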